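# Clamp the pickle pot shut with the fold-out crank

## Robot

A 6-joint arm with a two-finger parallel gripper is mounted at the origin on the work surface. World frame = base frame: x ahead of the robot, y to its left, z up, the work surface at z = 0. Lengths are in m, angles in degrees, forces in N, time in s.
With the tool pointing down it reaches from about 0.3 to 0.825 m from the base axis. Payload 5.4 kg.
Tool frame: the origin (TCP) lies on the centre line of the jaws, within the pads' length; the fingertips stand 8 mm ahead of it and the grasp point (between the pads) lies 11 mm behind it; z points along the fingers, y is the line along which they close (so a half turn about z gives the same grasp; the last joint's range is limited). The gripper opens to 92 mm and grips with 3 to 60 N. Pads are 20 mm wide; open, the fingers measure 128 mm over their backs; the gripper's body (75 mm by 189 mm) begins 69 mm behind the grasp point.
Start: joints at [64.796, 9.076, 91.501, -0, 79.423, -12.038], TCP at [0.131, 0.56, 0.223] pointing down, gripper open.
Joint ranges: [-166.64, 166.64], [-54.1, 131.32], [10.49, 154.53], [-73.88, 253.88], [9.74, 151.15], [-171.62, 171.62]. Speed limits (degrees/s): [147.25, 147.25, 180, 180, 180, 180].

## Interface

Orientations are given as a 3x3 rotation matrix whose columns are the frame's x, y, z axes.
In Python, from cell import ctrl, optics, nets gives the robot as it stands.
- The arm moves only by the shell command python3 -m inch 'ROWS'. ROWS is JSON, a list of rows, each a list of 5 numbers: the opening, from 0 (shut) to 1 (fully open), then the shift along the world's x, y, z in m, then the turn about the world's z in degrees. In form: [[hand, x, y, z, twist], ...]. A call has 1 to 5 rows; each row is the pose to reach, as a shift and turn from the pose commanded when the call began; what a row does not reach only later rows make up. A row lasts 1/8 s, in which the tool goes at most 62.5 mm and 10.7 degrees, less where a joint would pass 70% of its speed; a pose out of reach is approached as far as the arm can. A call with a gripper value outside its range is refused whole. The fingers move at their own pace and stop on an object; the grip force is fixed at half the most. Time passes only in rows, so rows that repeat a pose let the fingers close. It gives the time, the measured TCP pose, the force, the opening and the grip force at its end, in the units of the state.
- ctrl.sense(): the state, without advancing time (a new reading comes with each control period).
- optics.read_camera(name): name is "scene" or "top" or "wrist"; returns (picture, depth): 420x560x3 uint8, red, green, blue; 420x560 float32, m along the optical axis (not along the pixel's ray), 0 where there is no reading.
- optics.calibration(name): a dict with "K" (3x3 intrinsics, pixels), "k1" (the pictures are not rectified: a ray, as slopes to the right and down, at radius r is drawn at 1 + k1 r^2 times it, then the intrinsics apply), "T" (4x4, takes a point from camera to world coordinates); the wrist camera has in their place "mount" (4x4, takes a point from camera to tool coordinates, whose origin is the TCP and whose axes are the flange's). Camera axes: x right, y down, z forward; pixel columns grow to the right and rows downward; lengths in m; the calibration is good to about 2 mm. A picture is of the moment at which its call begins: read the wrist's pose just before it. calibration takes no time and is no camera call.
- ctrl.finish_job(): hands the job in; it is judged then, once.
Trained networks look in the newest picture that a camera, given by its name, has taken for a name from the list of things; names that differ only in an ending like _2 or _b are one class to them, and where a whole thing is asked for, a point or a joint stands for the part that bears it (a point fixed in the world has none). Each returns a list of dicts, best first, with "p" (0 to 1); they miss things now and then, are a little off and sometimes report something else, mostly with a low value. They report only what shows in the picture. A call takes as long as a camera call. They do not tell look-alikes from the thing itself.
- nets.look_for(name, camera): "location" ([x, y, z] in m, in the coordinates of the camera as it stood for that picture, good to about 4 mm: the middle of the surface that is visible of it).
- nets.landmark_of(name, camera): "location" ([x, y, z] in m, in the coordinates of the camera as it stood for that picture, good to about 4 mm: a listed point, or the origin of a listed thing).
The state is a dict: "clock": time; "qpos": joint angles; "joint_velocities": joint speeds; "joint_efforts": joint torques, N m; "eef_pos": TCP position; "tool_rot": TCP orientation; "wrist_force": force on the tool from outside, world axes, zero at the start; "ft_torque": the same for the moment, N m; "finger_gap": opening from 0.0 (shut) to 1.0 (fully open); "grasp_force": force on a finger pad.
Only numpy, scipy, OpenCV 4.12 (cv2) and the standard library are available. Lean on these libraries where they do the work, as an engineer would, in place of code of your own. Each camera call takes 0.05 s, during which the arm holds its last target. There are 200 camera calls.

## Task

Swing the press's folded red handle fully upright, crank it clockwise (seen from above) until the pad bears down firmly on the blue lid of the white pot, and stop there: do not overtighten, the ceramic can crack. Then fold the red handle flat again and let go, leaving the pot clamped and everything else where it stands.

Things in the scene. Friction and masses are not known exactly. Their poses are not given: they have to be found in the camera images.
- hub (a point): point on the vertical crank axis, level with the handle's fold pivot, 222 mm above the table. 16 mm below it is the top of the steel hub (26 mm wide) and of the steel crank arm (12 mm wide, 9 mm thick) that runs out to the pivot. The white cross beam of the press lies lower (40 x 206 mm, top 177 mm above the table).
- pivot (a point): fold pivot of the handle at the outer end of the crank arm, 68 mm from the crank axis, 222 mm above the table; the pivot axis is level and square to the arm. It circles with the crank.
- grip (a point): point on the centreline of the red handle, 36 mm from the pivot: the middle of a good grasp. The handle is a red plastic sleeve 18 mm in diameter that spins freely on its pin and covers 13 to 55 mm from the pivot. Folded, it lies level above the arm, pointing from the pivot to the crank axis; swung out, it stands straight up over the pivot.
- fold (a joint): fold angle of the red handle, rad: 0 folded flat above the arm (stop), 1.571 standing upright (stop). Stiff pivot (0.12 N m) that stays where it is left; an inward push on the upright handle of more than about 3 N at the grip folds it again.
- crank (a joint): crank angle, rad, growing clockwise seen from above; starts within 0.6 of 0. Each turn lowers the pad 41 mm; about one turn brings it to the lid. Turning takes 2 to 4 N at the handle while the pad is free; once the pad bears on the lid it gets heavier by about 1 N per 10 N of pad force. The screw stays by its own friction when let go.
- press: the press: a round wooden turntable 360 mm in diameter, 18 mm thick, that does not move, with two steel posts 170 mm apart (along its y) and the white cross beam on top. Origin at the underside's centre, below the crank axis.
- pad: round steel pad faced with black rubber, 62 mm in diameter, roughly 15 mm thick, under the cross beam on the screw. Origin at the centre of its top face. Firm means about 30 N on the lid (handle 2 to 3 N heavier than when free), reached within some 15 degrees of crank after touching; below 12 N is too loose, above 55 N too tight, above 75 N cracks the pot.
- trivet: cork trivet, 112 mm in diameter, on the turntable under the pot, its thickness 6 to 18 mm from case to case. Fixed. Origin at its centre, 20 mm below its top.
- pot: squat white ceramic pot, about 100 mm in diameter and 55 mm high, loose on the trivet. Origin at the underside's centre.
- lid: blue silicone lid, 108 mm in diameter, lying on the pot's rim, about 8 mm thick. Origin at the centre of the underside of its flange.
- tin: matte aluminium tin, 67 mm in diameter, 86 mm high, standing on the turntable. Origin at the underside's centre. Leave alone.
- bottle: empty green spray bottle with a white head, 60 mm in diameter, 152 mm high, standing on the turntable. Origin at the underside's centre. Leave alone.
- mug: blue ceramic mug, 80 mm in diameter, 85 mm high, on the console. Origin at the underside's centre. Leave alone.
There are look-alikes about, which are no part of the job. What is shaped like the pot but orange is not meant.

How it is judged:
By the outcome, as a careful person would: the job done as asked, in the order asked, and still so for the second after the job is handed in, with the robot touching nothing.
It also fails if it takes over 72 s, if anything falls off the work surface, if the arm or the gripper's body presses on something with over 40 N, if the wrist force passes 120 N, or if a joint passes its speed limit or range.

## Working session

There is one attempt and no reset: what is moved stays moved. The work goes in short steps, Python scripts to look and compute and a shell command to move; the robot and the scene stay as the last step left them, time stands still between calls to the robot, and variables do not carry over. Pictures are saved under pics/ and viewed, at most 10 in all, crops included, and the job is handed in when it is done.

```bash
ls; mkdir -p pics
cat > h.py <<'E'
import numpy as np,cv2
from cell import ctrl,optics,nets
def T(cam,s=None):
    c=optics.calibration(cam)
    if 'T' in c: return np.array(c['T'])
    s=s or ctrl.sense(); M=np.eye(4); M[:3,:3]=s['tool_rot']; M[:3,3]=s['eef_pos']
    return M@np.array(c['mount'])
def w(cam,p,s=None): return (T(cam,s)@np.r_[p,1])[:3]
def px(cam,P,s=None):
    c=optics.calibration(cam); q=np.linalg.inv(T(cam,s))@np.r_[P,1]; a=q[:2]/q[2]; a=a*(1+c['k1']*(a@a)); K=np.array(c['K'])
    return (K[:2,:2]@a+K[:2,2]).round()
def save(img,n): cv2.imwrite('pics/'+n,img[:,:,::-1])
E
python3 - <<'E'
from h import *
s=ctrl.sense();print(s['clock'],s['eef_pos'],np.round(s['tool_rot'],3).tolist(),s['wrist_force'],s['finger_gap'])
for c in ['scene','top']:
    im,d=optics.read_camera(c);save(im,c+'0.png')
    for n in ['hub','pivot','grip','press','pad','pot','lid','trivet','bottle','tin','mug']:
        for r in nets.landmark_of(n,c)[:3]:
            P=w(c,r['location']);print(c,n,round(r['p'],2),P.round(3),px(c,P))
print(ctrl.sense()['clock'])
E
```

```text
pics
0.0 [0.13071277 0.55932377 0.2216342 ] [[-0.974, 0.228, -0.001], [0.228, 0.974, -0.002], [0.0, -0.002, -1.0]] [-0.05693611 -0.03753918  0.31663339] 0.9987167420744166
scene hub 0.6 [0.514 0.029 0.223] [263. 186.]
scene hub 0.54 [0.513 0.026 0.003] [265. 252.]
scene pivot 0.78 [0.577 0.044 0.223] [285. 193.]
scene grip 0.43 [0.544 0.034 0.224] [273. 189.]
scene press 0.86 [0.517 0.026 0.003] [266. 253.]
scene pad 0.66 [0.511 0.025 0.149] [262. 210.]
scene pot 0.86 [ 0.51  -0.302  0.002] [167. 316.]
scene pot 0.55 [0.512 0.026 0.031] [264. 244.]
scene lid 0.86 [0.514 0.03  0.085] [265. 229.]
scene lid 0.67 [0.517 0.025 0.002] [265. 253.]
scene trivet 0.54 [0.513 0.026 0.013] [265. 249.]
scene trivet 0.2 [0.512 0.03  0.086] [264. 228.]
scene bottle 0.75 [0.625 0.098 0.019] [311. 253.]
scene tin 0.87 [ 0.388 -0.021  0.019] [224. 237.]
scene mug 0.7 [0.535 0.422 0.   ] [351. 201.]
top hub 0.55 [0.512 0.021 0.219] [287. 214.]
top pivot 0.57 [0.582 0.045 0.223] [278. 185.]
top grip 0.68 [0.541 0.035 0.22 ] [282. 202.]
top pad 0.6 [0.514 0.029 0.146] [284. 216.]
top pot 0.69 [0.539 0.031 0.22 ] [283. 203.]
top pot 0.68 [ 0.508 -0.297  0.003] [399. 224.]
top pot 0.55 [ 0.533  0.416 -0.001] [149. 209.]
top lid 0.75 [0.512 0.027 0.086] [285. 218.]
top trivet 0.32 [0.513 0.028 0.085] [284. 217.]
top bottle 0.61 [0.624 0.105 0.015] [258. 179.]
top tin 0.59 [ 0.383 -0.025  0.018] [302. 266.]
top mug 0.15 [0.512 0.024 0.217] [286. 215.]
1.2
```

View pics/scene0.png

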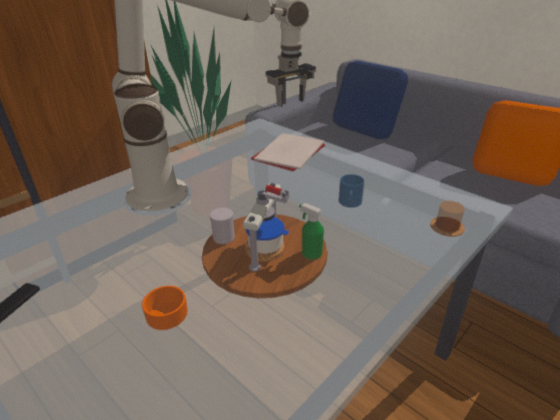

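View pics/top0.png

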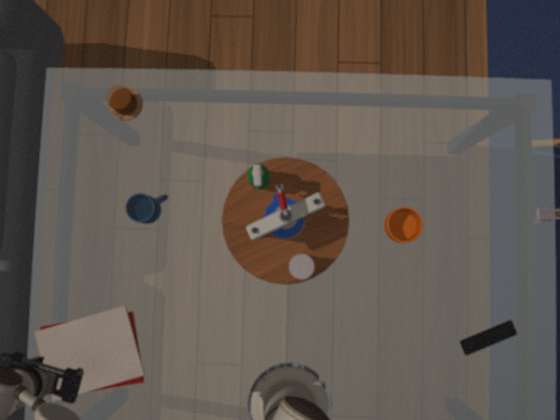

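Run:
```python
import cv2
a=cv2.imread('pics/scene0.png')[150:280,190:360];cv2.imwrite('pics/crop0.png',cv2.resize(a,None,fx=4.5,fy=4.5,interpolation=2))
```

```text
(no output)
```

View pics/crop0.png

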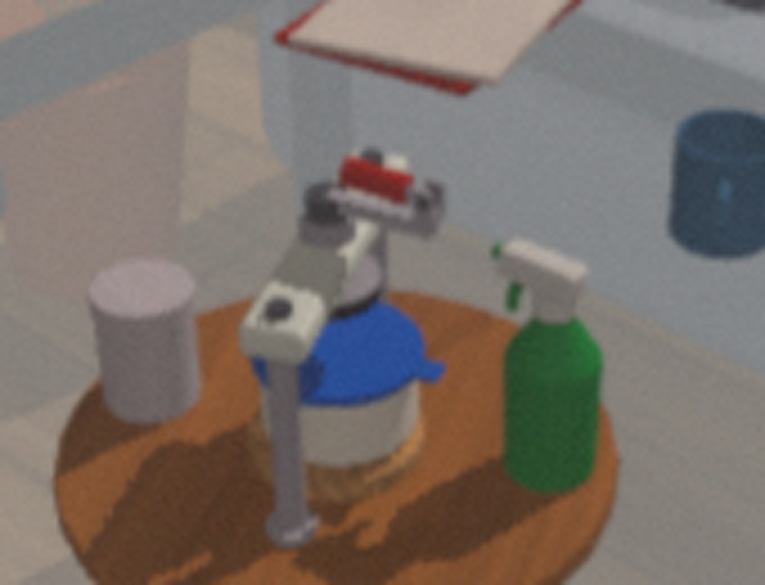

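The red handle is at scene (273,189) / top (282,202), lying above the arm and pointing at the hub. Three things could be mistaken for it or for the pot:
- Red book: scene (288,150)
- Orange bowl: scene (167,307). Its colour rules it out as the pot.
- Orange tumbler: scene (450,215)

The crop confirms the red sleeve on the crank arm, with the blue-lidded white pot under the beam at (265,235). Next I'll move above the handle.

```bash
python3 -m inch '[[1,0.06,-0.07,0.08,8],[1,0.12,-0.15,0.08,16],[1,0.18,-0.22,0.08,24],[1,0.24,-0.29,0.08,31],[1,0.28,-0.34,0.08,31]]'; python3 -m inch '[[1,0.135,-0.184,0,0],[1,0.135,-0.184,0,0],[1,0.135,-0.184,0,0],[1,0.135,-0.184,0,0],[1,0.135,-0.184,0,0]]'
python3 - <<'E'
from h import *
s=ctrl.sense();print(s['clock'],s['eef_pos'],np.round(s['tool_rot'],3).tolist(),s['wrist_force'],s['qpos'])
im,d=optics.read_camera('wrist');save(im,'w1.png')
for n in ['hub','pivot','grip']:
    for r in nets.landmark_of(n,'wrist')[:2]:
        P=w('wrist',r['location'],s);print(n,round(r['p'],2),P.round(4),px('wrist',P,s))
hsv=cv2.cvtColor(im,cv2.COLOR_RGB2HSV);m=((hsv[...,1]>150)&((hsv[...,0]<8)|(hsv[...,0]>172))&(hsv[...,2]>60)&(d>0)).astype(np.uint8)
n,l,st,c=cv2.connectedComponentsWithStats(m);i=1+st[1:,4].argmax();print(st[i],c[i])
ys,xs=np.where(l==i);K=np.array(optics.calibration('wrist')['K']);k1=optics.calibration('wrist')['k1']
u=cv2.undistortPoints(np.c_[xs,ys].astype(float)[:,None],K,np.array([k1,0,0,0.]))[:,0]
Z=d[ys,xs];Q=np.c_[u*Z[:,None],Z,np.ones(len(Z))]@T('wrist',s).T
print(np.median(Q[:,:3],0),np.percentile(Q[:,:3],[2,98],axis=0)); r=cv2.minAreaRect(Q[:,:2].astype(np.float32)*1000);print(r)
E
```

```text
clock: 1.82
eef_pos: [0.319, 0.3311, 0.2959]
tool_rot: [[-0.952, -0.308, 0.001], [-0.308, 0.952, 0.001], [-0.001, 0.0, -1.0]]
wrist_force: [0.3, -0.4, -0.7]
finger_gap: 1.003
grasp_force: 0.0
clock: 2.45
eef_pos: [0.454, 0.1466, 0.2952]
tool_rot: [[-0.953, -0.302, -0.0], [-0.302, 0.953, -0.0], [0.0, -0.0, -1.0]]
wrist_force: [-0.0, 0.8, -0.2]
finger_gap: 1.005
grasp_force: 0.0
2.45 [0.45400692 0.14656872 0.29519593] [[-0.953, -0.302, -0.0], [-0.302, 0.953, -0.0], [0.0, -0.0, -1.0]] [-0.03620075  0.77596095 -0.1976045 ] [ 3.34628555e+00 -8.13916750e+00  1.00663977e+02 -1.49344351e-02
  8.74926362e+01 -1.04240426e+02]
hub 0.78 [0.5153 0.0277 0.2206] [110. 246.]
grip 0.55 [0.542  0.0315 0.2214] [109. 278.]
[ 95 257  27  44 822] [107.63260341 275.69099757]
[0.53349604 0.0339382  0.23093711] [[0.52375729 0.02467709 0.2208689 ]
 [0.55085586 0.04160998 0.23394271]]
((503.4558410644531, 48.639625549316406), (23.57193946838379, 107.00032806396484), 61.7899055480957)
```

View pics/w1.png

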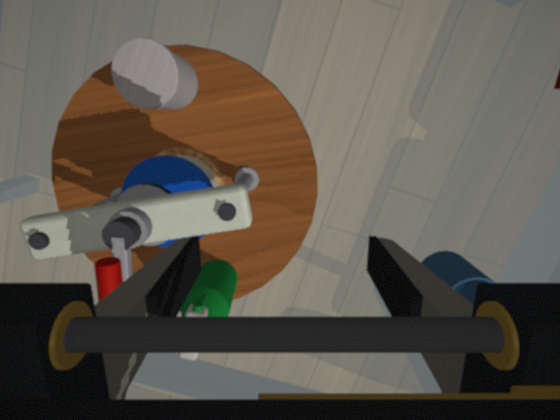

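The wrist picture shows the hub at (120,232). The red handle at (108,278) is partly hidden by the finger, so I'll step outward for a clear view.

```bash
python3 -m inch '[[1,0.05,-0.03,0,0],[1,0.1,-0.06,0,0],[1,0.136,-0.09,0,0],[1,0.136,-0.09,0,0],[1,0.136,-0.09,0,0]]'
cat > see.py <<'E'
from h import *
import sys
s=ctrl.sense();print(s['clock'],s['eef_pos'],s['wrist_force'])
im,d=optics.read_camera('wrist');save(im,sys.argv[1])
for n in ['hub','pivot','grip']:
    for r in nets.landmark_of(n,'wrist')[:2]:
        P=w('wrist',r['location'],s);print(n,round(r['p'],2),P.round(4),px('wrist',P,s))
hsv=cv2.cvtColor(im,cv2.COLOR_RGB2HSV);m=((hsv[...,1]>150)&((hsv[...,0]<8)|(hsv[...,0]>172))&(hsv[...,2]>60)&(d>0)).astype(np.uint8)
n,l,st,c=cv2.connectedComponentsWithStats(m);i=1+st[1:,4].argmax();print(st[i],c[i])
m=(cv2.erode((l==i).astype(np.uint8),np.ones((3,3))))
ys,xs=np.where(m>0);K=np.array(optics.calibration('wrist')['K']);k1=optics.calibration('wrist')['k1']
u=cv2.undistortPoints(np.c_[xs,ys].astype(float)[:,None],K,np.array([k1,0,0,0.]))[:,0]
Z=d[ys,xs];Q=np.c_[u*Z[:,None],Z,np.ones(len(Z))]@T('wrist',s).T
print(np.median(Q[:,:3],0)); print(np.percentile(Q[:,:3],[2,98],axis=0)); print(cv2.minAreaRect(Q[:,:2].astype(np.float32)*1000))
E
python3 see.py w2.png
```

```text
clock: 3.28
eef_pos: [0.5883, 0.06, 0.2954]
tool_rot: [[-0.951, -0.308, -0.0], [-0.308, 0.951, 0.001], [0.0, 0.001, -1.0]]
wrist_force: [-0.5, -0.4, -0.4]
finger_gap: 0.994
grasp_force: 0.0
3.275 [0.5882905  0.06002323 0.29536085] [-0.45356234 -0.39993823 -0.41591478]
hub 0.77 [0.5111 0.0257 0.2207] [270.  99.]
pivot 0.92 [0.5813 0.0403 0.2208] [261. 201.]
grip 0.56 [0.5416 0.0318 0.2185] [266. 145.]
[ 253  123   27   61 1446] [266.11825726 153.36099585]
[0.54589702 0.03415209 0.23143595]
[[0.52742957 0.02487675 0.2279664 ]
 [0.5645725  0.04370426 0.23347305]]
((546.1593017578125, 33.824344635009766), (39.496253967285156, 15.721887588500977), 14.75367259979248)
```

View pics/w2.png

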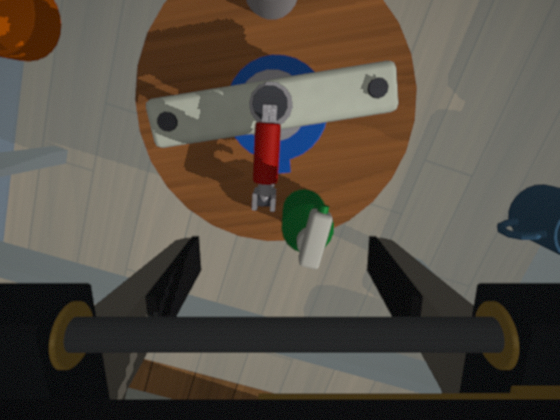

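The crank is clearly visible: hub (270,103), sleeve (266,153), pivot (263,195), with the arm at about 15°. The bottle stands off to the side and lower down. I'll descend onto the grip.

```bash
python3 -m inch '[[0.6,-0.044,-0.026,-0.02,-3],[0.6,-0.044,-0.026,-0.045,-3],[0.5,-0.044,-0.026,-0.065,-3],[0.5,-0.044,-0.026,-0.065,-3]]'
```

```text
clock: 3.98
eef_pos: [0.5434, 0.0333, 0.229]
tool_rot: [[-0.967, -0.257, -0.003], [-0.257, 0.967, 0.001], [0.003, 0.001, -1.0]]
wrist_force: [0.5, -0.2, -0.2]
finger_gap: 0.584
grasp_force: 0.0
```

```bash
python3 -m inch '[[0.5,0.0005,0.0005,-0.013,0],[0,0.0005,0.0005,-0.013,0],[0,0.0005,0.0005,-0.013,0],[0,0.0005,0.0005,-0.013,0],[0,0.0005,0.0005,-0.013,0]]'
```

```text
clock: 4.6
eef_pos: [0.5457, 0.0334, 0.2178]
tool_rot: [[-0.967, -0.256, 0.001], [-0.256, 0.967, 0.0], [-0.001, 0.0, -1.0]]
wrist_force: [-0.2, 2.7, 1.7]
finger_gap: 0.187
grasp_force: 30.0
```

```bash
python3 -m inch '[[0,0.0012,0.0008,0.009,0],[0,0.0044,0.0017,0.0173,0],[0,0.0097,0.0031,0.0244,0]]';  python3 -m inch '[[0,0.007,0.0019,0.0055,0],[0,0.015,0.0041,0.0089,0],[0,0.0236,0.0064,0.0101,0],[0,0.025,0.007,0.0101,0],[0,0.025,0.007,0.0101,0]]'
```

```text
clock: 4.97
eef_pos: [0.5529, 0.0354, 0.2404]
tool_rot: [[-0.967, -0.256, -0.007], [-0.256, 0.967, -0.002], [0.008, 0.0, -1.0]]
wrist_force: [-5.1, -3.5, -10.2]
finger_gap: 0.185
grasp_force: 30.0
clock: 5.6
eef_pos: [0.5786, 0.0421, 0.254]
tool_rot: [[-0.967, -0.256, -0.005], [-0.256, 0.967, -0.003], [0.005, -0.001, -1.0]]
wrist_force: [-10.1, -4.8, 4.8]
finger_gap: 0.173
grasp_force: 30.0
```

Run:
```python
from h import *
for c in ['scene']:
    im,d=optics.read_camera(c)
    for n in ['pivot','grip','hub']:
        for r in nets.landmark_of(n,c)[:2]: print(c,n,round(r['p'],2),w(c,r['location']).round(4))
    save(cv2.resize(im[110:250,200:380],None,fx=4,fy=4,interpolation=2),'s3.png')
s=ctrl.sense();print(s['wrist_force'],s['ft_torque'],s['eef_pos'])
```

```text
scene pivot 0.8 [0.5782 0.0437 0.2206]
scene grip 0.57 [0.5679 0.0389 0.2586]
scene hub 0.53 [0.5136 0.0259 0.2231]
[-11.14460292  -4.87396194   5.19359995] [-0.8596887   2.17299233  0.03130662] [0.57854716 0.04211535 0.25397118]
```

View pics/s3.png

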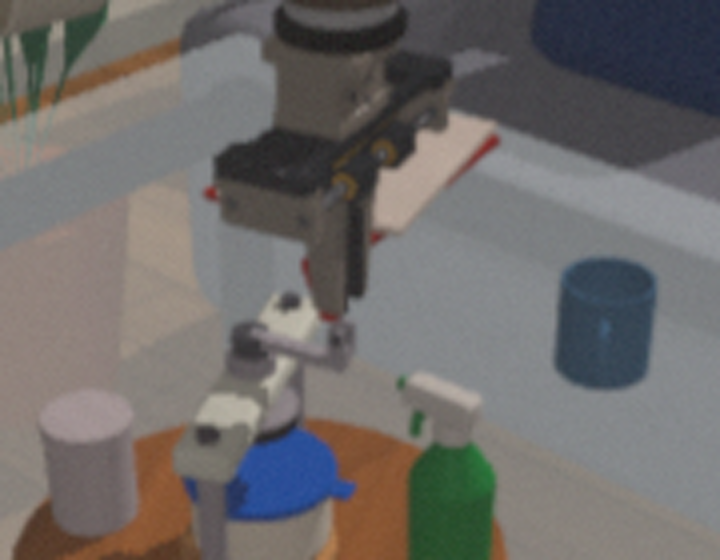

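The handle leans inward about 15–20°: its red top is at (305,265) and the pivot at (345,335). It's twisting in the pads, so I'll push further outward.

```bash
python3 -m inch '[[0,0.004,0.001,-0.001,0],[0,0.008,0.0025,-0.001,0],[0,0.01,0.003,-0.002,0],[0,0.01,0.003,-0.002,0]]'
python3 - <<'E'
from h import *
c='scene'
im,d=optics.read_camera(c)
for n in ['pivot','grip','hub']:
    for r in nets.landmark_of(n,c)[:2]: print(c,n,round(r['p'],2),w(c,r['location']).round(4))
save(cv2.resize(im[110:250,200:380],None,fx=4,fy=4,interpolation=2),'s4.png')
s=ctrl.sense();print(s['wrist_force'],s['ft_torque'],s['eef_pos'])
E
```

```text
clock: 6.3
eef_pos: [0.5913, 0.0466, 0.251]
tool_rot: [[-0.967, -0.256, 0.003], [-0.256, 0.967, 0.001], [-0.003, -0.0, -1.0]]
wrist_force: [2.5, 1.1, 2.3]
finger_gap: 0.004
grasp_force: 1.4
scene pivot 0.56 [0.5803 0.0433 0.2212]
scene grip 0.6 [0.5678 0.0396 0.261 ]
scene hub 0.59 [0.5183 0.0279 0.2217]
scene hub 0.24 [ 0.3873 -0.0235  0.0166]
[4.26660046 1.22730516 3.92629737] [ 0.28087948 -0.58950303 -0.05506884] [0.59113136 0.04648571 0.25090981]
```

The sleeve slipped out of the jaws, which are now shut outside it. I'll go over the top and push it onto its stop from inside with the closed fingers.

```bash
python3 -m inch '[[0,0.006,0.001,0.02,0],[0,0.006,0.001,0.052,0],[0,-0.026,-0.007,0.052,0],[0,-0.058,-0.015,0.052,0],[0,-0.058,-0.015,0.03,0]]'; python3 -m inch '[[0,0,0,-0.018,0],[0,0,0,-0.018,0],[0,0.01,0.0027,-0.018,0],[0,0.01,0.0027,-0.018,0]]'
```

```text
clock: 7.12
eef_pos: [0.5312, 0.0308, 0.2811]
tool_rot: [[-0.967, -0.255, 0.002], [-0.255, 0.967, -0.001], [-0.002, -0.001, -1.0]]
wrist_force: [-0.7, 0.7, -0.3]
finger_gap: 0.004
grasp_force: 0.0
clock: 7.62
eef_pos: [0.5433, 0.034, 0.2626]
tool_rot: [[-0.967, -0.256, 0.001], [-0.256, 0.967, -0.0], [-0.001, -0.001, -1.0]]
wrist_force: [1.4, 0.1, 0.8]
finger_gap: 0.003
grasp_force: 0.0
```

```bash
python3 -m inch '[[0,0.006,0.0016,0,0],[0,0.012,0.0032,0,0],[0,0.012,0.0032,0,0]]'; python3 -m inch '[[0,0.003,0.0008,0,0],[0,0.005,0.0013,0,0],[0,0.005,0.0013,0,0]]'; python3 -m inch '[[0,0.002,0.0005,0,0],[0,0.004,0.001,0,0],[0,0.004,0.001,0,0]]'
```

```text
clock: 8.0
eef_pos: [0.5546, 0.0371, 0.262]
tool_rot: [[-0.967, -0.256, 0.0], [-0.256, 0.967, -0.0], [-0.0, -0.0, -1.0]]
wrist_force: [-0.5, -1.0, 1.3]
finger_gap: 0.006
grasp_force: 0.5
clock: 8.38
eef_pos: [0.5593, 0.0384, 0.2619]
tool_rot: [[-0.967, -0.256, 0.0], [-0.256, 0.967, 0.0], [-0.0, -0.0, -1.0]]
wrist_force: [-1.0, -0.9, 1.8]
finger_gap: 0.001
grasp_force: 1.0
clock: 8.75
eef_pos: [0.5616, 0.039, 0.2618]
tool_rot: [[-0.967, -0.256, -0.005], [-0.256, 0.967, -0.001], [0.005, 0.0, -1.0]]
wrist_force: [-9.8, -1.8, 5.1]
finger_gap: 0.005
grasp_force: 4.7
```

The handle is on its stop: 10 N with no further travel. I'll lift over and grasp it from above.

```bash
python3 -m inch '[[0,-0.01,-0.003,0.0,0],[0,-0.01,-0.003,0.045,0],[0.5,0.0,0.0,0.045,0],[0.5,0.017,0.004,0.045,0],[0.5,0.017,0.004,0.045,0]]'; python3 see.py w5.png
```

```text
clock: 9.38
eef_pos: [0.5806, 0.0436, 0.3056]
tool_rot: [[-0.967, -0.256, -0.001], [-0.256, 0.967, 0.0], [0.001, 0.001, -1.0]]
wrist_force: [-0.5, 0.4, -0.1]
finger_gap: 0.307
grasp_force: 0.0
9.375 [0.58055793 0.04364944 0.3056054 ] [-0.45196657  0.36874608 -0.11161909]
hub 0.21 [ 0.3866 -0.0159  0.0219] [276.   4.]
pivot 0.58 [0.5828 0.0424 0.2189] [281. 215.]
grip 0.93 [0.5817 0.0403 0.2591] [278. 230.]
grip 0.28 [ 0.5301  0.4197 -0.0006] [542. 202.]
[268 208  28  41 956] [281.69874477 228.50941423]
[0.57457027 0.04130917 0.27696668]
[[0.57033509 0.03425152 0.24654389]
 [0.58486936 0.04868891 0.27872178]]
((578.1298217773438, 41.843589782714844), (15.830564498901367, 15.22510051727295), 14.709365844726562)
```

```bash
python3 -m inch '[[0.5,-0.001,-0.001,0,0],[0.5,-0.001,-0.001,-0.03,0],[0.5,-0.001,-0.001,-0.059,0],[0.5,-0.001,-0.001,-0.059,0]]';python3 -m inch '[[0,0,0,0,0],[0,0,0,0,0],[0,0,0,0,0],[0,0,0,0,0]]'
python3 - <<'E'
from h import *
s=ctrl.sense();P=s['eef_pos'];H=np.array([.513,.0255])
v=P[:2]-H;print(np.hypot(*v),np.degrees(np.arctan2(v[1],v[0])))
a0=15.2
for R in [.068]:
    for k in range(0,421,15):
        a=np.radians(a0-k);b=np.radians(a0);print(k,(R*np.array([np.cos(a)-np.cos(b),np.sin(a)-np.sin(b)])*1000).round(1))
E
```

```text
clock: 10.07
eef_pos: [0.5774, 0.0425, 0.2454]
tool_rot: [[-0.967, -0.256, -0.005], [-0.256, 0.967, 0.001], [0.005, 0.002, -1.0]]
wrist_force: [0.1, 0.2, -0.2]
finger_gap: 0.501
grasp_force: 0.0
clock: 10.58
eef_pos: [0.5797, 0.0422, 0.249]
tool_rot: [[-0.967, -0.256, 0.002], [-0.256, 0.967, -0.001], [-0.002, -0.001, -1.0]]
wrist_force: [-0.0, -0.3, 2.5]
finger_gap: 0.19
grasp_force: 30.0
0.06880364495345627 14.04907990946823
0 [0. 0.]
15 [  2.4 -17.6]
30 [  0.1 -35.2]
45 [ -6.6 -51.6]
60 [-17.4 -65.7]
75 [-31.4 -76.6]
90 [-47.8 -83.4]
105 [-65.4 -85.8]
120 [-83.  -83.6]
135 [-99.4 -76.8]
150 [-113.5  -66.1]
165 [-124.4  -52. ]
180 [-131.2  -35.7]
195 [-133.6  -18.1]
210 [-131.4   -0.5]
225 [-124.6   16. ]
240 [-113.9   30.1]
255 [-99.8  40.9]
270 [-83.4  47.8]
285 [-65.9  50.2]
300 [-48.3  47.9]
315 [-31.8  41.2]
330 [-17.7  30.4]
345 [-6.9 16.4]
360 [ 0. -0.]
375 [  2.4 -17.6]
390 [  0.1 -35.2]
405 [ -6.6 -51.6]
420 [-17.4 -65.7]
```

```bash
python3 -m inch '[[0,0.0015,-0.0088,0,0],[0,0.0024,-0.0176,0,0],[0,0.0018,-0.0265,0,0],[0,0.0001,-0.0352,0,0]]'
cat > f.py <<'E'
from h import *
s=ctrl.sense();v=np.array(s['eef_pos'][:2])-[.513,.0255];r=np.hypot(*v);u=v/r;t=np.array([u[1],-u[0]]);F=np.array(s['wrist_force'])
print('t',round(s['clock'],2),'r',round(r*1000,1),'ang',round(np.degrees(np.arctan2(v[1],v[0])),1),'Frad',(F[:2]@u).round(1),'Fresist',-(F[:2]@t).round(1),'Fz',F[2].round(1),'z',round(s['eef_pos'][2],4),'gap',round(s['finger_gap'],3),'q6',s['qpos'][5].round(1))
E
python3 f.py
```

```text
clock: 11.08
eef_pos: [0.5795, 0.0071, 0.2488]
tool_rot: [[-0.967, -0.256, 0.001], [-0.256, 0.967, 0.001], [-0.001, 0.001, -1.0]]
wrist_force: [-0.8, 4.9, 6.4]
finger_gap: 0.188
grasp_force: 30.0
t 11.07 r 69.0 ang -15.4 Frad -2.0 Fresist 4.5 Fz 6.4 z 0.2488 gap 0.188 q6 -116.1
```

```bash
python3 -m inch '[[0,-0.0067,-0.0164,0.001,0],[0,-0.0175,-0.0305,0.002,0],[0,-0.0315,-0.0414,0.002,0],[0,-0.0479,-0.0482,0.002,0],[0,-0.0655,-0.0506,0.002,0]]'; python3 f.py
```

```text
clock: 11.7
eef_pos: [0.5127, -0.043, 0.249]
tool_rot: [[-0.967, -0.255, 0.0], [-0.255, 0.967, 0.003], [-0.001, 0.003, -1.0]]
wrist_force: [4.0, 8.5, -1.6]
finger_gap: 0.186
grasp_force: 30.0
t 11.7 r 68.5 ang -90.2 Frad -8.5 Fresist 4.0 Fz -1.6 z 0.249 gap 0.186 q6 -123.2
```

```bash
python3 -m inch '[[0,-0.0176,0.003,0,0],[0,-0.034,0.010,0,0],[0,-0.0481,0.0207,0,0],[0,-0.059,0.0348,0,0],[0,-0.0658,0.0511,0,0]]'; python3 f.py
```

```text
clock: 12.32
eef_pos: [0.4481, 0.0062, 0.2492]
tool_rot: [[-0.967, -0.255, 0.003], [-0.255, 0.967, -0.003], [-0.002, -0.004, -1.0]]
wrist_force: [11.1, -0.6, -6.2]
finger_gap: 0.187
grasp_force: 30.0
t 12.32 r 67.7 ang -163.4 Frad -10.5 Fresist 3.8 Fz -6.2 z 0.2492 gap 0.187 q6 -119.4
```

```bash
python3 -m inch '[[0,-0.0012,0.0176,-0.001,0],[0,0.001,0.035,-0.001,0],[0,0.0078,0.0512,-0.001,0],[0,0.0185,0.065,-0.001,0]]'; python3 f.py
```

```text
clock: 12.82
eef_pos: [0.4643, 0.0717, 0.2489]
tool_rot: [[-0.967, -0.255, -0.005], [-0.255, 0.967, -0.002], [0.005, -0.001, -1.0]]
wrist_force: [-5.2, -1.1, 5.6]
finger_gap: 0.191
grasp_force: 30.0
t 12.82 r 67.1 ang 136.5 Frad 3.1 Fresist 4.4 Fz 5.6 z 0.2489 gap 0.191 q6 -110.7
```

```bash
python3 -m inch '[[0,0.0055,0.0075,0,0],[0,0.0125,0.0125,0,0],[0,0.0205,0.0165,0,0],[0,0.0292,0.0195,0,0]]'; python3 f.py;  python3 -m inch '[[0,0.0088,0.0016,0,0],[0,0.0175,0.0024,0,0]]'; python3 f.py
```

```text
clock: 13.32
eef_pos: [0.4961, 0.0913, 0.2489]
tool_rot: [[-0.967, -0.255, -0.0], [-0.255, 0.967, -0.002], [0.001, -0.002, -1.0]]
wrist_force: [-1.8, -5.3, 3.0]
finger_gap: 0.186
grasp_force: 30.0
t 13.32 r 67.9 ang 104.4 Frad -4.7 Fresist 3.0 Fz 3.0 z 0.2489 gap 0.186 q6 -108.0
clock: 13.58
eef_pos: [0.5134, 0.0937, 0.2488]
tool_rot: [[-0.967, -0.256, -0.001], [-0.256, 0.967, -0.002], [0.001, -0.001, -1.0]]
wrist_force: [-4.3, -5.2, 4.0]
finger_gap: 0.188
grasp_force: 30.0
t 13.57 r 68.2 ang 89.7 Frad -5.2 Fresist 4.3 Fz 4.0 z 0.2488 gap 0.188 q6 -107.7
```

Run:
```python
from h import *
c='scene'
im,d=optics.read_camera(c)
for n in ['pad','lid','pot']:
    for r in nets.landmark_of(n,c)[:2]: print(c,n,round(r['p'],2),w(c,r['location']).round(4))
a=im[180:270,215:315];save(cv2.resize(a,None,fx=6,fy=6,interpolation=2),'s6.png')
```

```text
scene pad 0.52 [0.5105 0.026  0.1136]
scene lid 0.64 [0.5125 0.0306 0.0848]
scene lid 0.41 [0.513  0.0281 0.0318]
scene pot 0.64 [0.5102 0.029  0.0315]
scene pot 0.59 [ 0.5087 -0.3054  0.005 ]
```

View pics/s6.png

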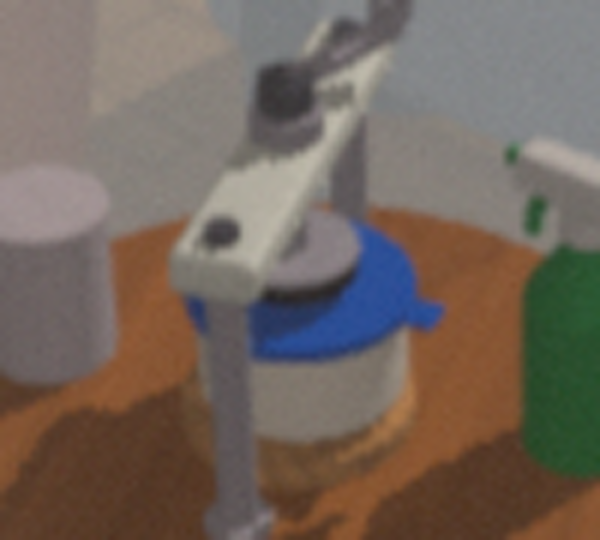

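The pad hangs just above the lid, with its rim at (320,270) and a dark gap shadow below it. I estimate about 5 mm, or 45°, left. From here I'll go slowly.

```bash
python3 - <<'E'
import numpy as np
for s in range(285,381,12):
    b=np.radians(15.2-s);print(s,[tuple((68.0*np.array([np.cos(b-np.radians(j))-np.cos(b),np.sin(b-np.radians(j))-np.sin(b)])).round(1)) for j in (3,6,9,12)])
E
python3 -m inch '[[0,0.0036,-0.0001,0,0],[0,0.0071,-0.0004,0,0],[0,0.0106,-0.0009,0,0],[0,0.0141,-0.0015,0,0]]';python3 f.py
```

```text
285 [(np.float64(3.6), np.float64(-0.1)), (np.float64(7.1), np.float64(-0.3)), (np.float64(10.6), np.float64(-0.8)), (np.float64(14.1), np.float64(-1.4))]
297 [(np.float64(3.5), np.float64(-0.8)), (np.float64(6.9), np.float64(-1.8)), (np.float64(10.2), np.float64(-3.0)), (np.float64(13.5), np.float64(-4.3))]
309 [(np.float64(3.2), np.float64(-1.5)), (np.float64(6.4), np.float64(-3.2)), (np.float64(9.4), np.float64(-5.1)), (np.float64(12.3), np.float64(-7.1))]
321 [(np.float64(2.8), np.float64(-2.2)), (np.float64(5.5), np.float64(-4.5)), (np.float64(8.1), np.float64(-6.9)), (np.float64(10.6), np.float64(-9.5))]
333 [(np.float64(2.3), np.float64(-2.7)), (np.float64(4.5), np.float64(-5.5)), (np.float64(6.5), np.float64(-8.4)), (np.float64(8.4), np.float64(-11.5))]
345 [(np.float64(1.7), np.float64(-3.1)), (np.float64(3.3), np.float64(-6.3)), (np.float64(4.6), np.float64(-9.6)), (np.float64(5.8), np.float64(-13.0))]
357 [(np.float64(1.0), np.float64(-3.4)), (np.float64(1.9), np.float64(-6.9)), (np.float64(2.5), np.float64(-10.4)), (np.float64(3.0), np.float64(-13.9))]
369 [(np.float64(0.3), np.float64(-3.5)), (np.float64(0.4), np.float64(-7.1)), (np.float64(0.3), np.float64(-10.7)), (np.float64(0.0), np.float64(-14.2))]
clock: 14.28
eef_pos: [0.5267, 0.0925, 0.2488]
tool_rot: [[-0.967, -0.256, -0.002], [-0.256, 0.967, -0.001], [0.002, -0.001, -1.0]]
wrist_force: [-4.2, -4.1, 5.5]
finger_gap: 0.194
grasp_force: 30.0
t 14.28 r 68.4 ang 78.5 Frad -4.8 Fresist 3.3 Fz 5.5 z 0.2488 gap 0.194 q6 -107.8
```

```bash
python3 -m inch '[[0,0.0035,-0.0008,0,0],[0,0.0069,-0.0018,0,0],[0,0.0102,-0.003,0,0],[0,0.0135,-0.0043,0,0]]' >/dev/null;python3 f.py;  python3 -m inch '[[0,0.0032,-0.0015,0,0],[0,0.0064,-0.0032,0,0]]' >/dev/null;python3 f.py
```

```text
t 14.78 r 68.5 ang 66.9 Frad -5.2 Fresist 3.9 Fz 4.5 z 0.2488 gap 0.189 q6 -108.2
t 15.03 r 68.6 ang 61.0 Frad -5.1 Fresist 3.8 Fz 5.2 z 0.2488 gap 0.19 q6 -108.5
```

```bash
python3 -m inch '[[0,0.003,-0.0019,0,0],[0,0.0059,-0.0039,0,0]]' >/dev/null;python3 f.py;  python3 -m inch '[[0,0.0028,-0.0022,0,0],[0,0.0055,-0.0045,0,0]]' >/dev/null;python3 f.py
```

```text
t 15.28 r 68.6 ang 55.2 Frad -4.2 Fresist 3.0 Fz 5.5 z 0.2488 gap 0.188 q6 -108.8
t 15.53 r 68.7 ang 49.4 Frad -4.3 Fresist 3.7 Fz 5.2 z 0.2488 gap 0.184 q6 -109.3
```

```bash
python3 -m inch '[[0,0.0026,-0.0024,0,0],[0,0.0051,-0.005,0,0]]' >/dev/null;python3 f.py;  python3 -m inch '[[0,0.0023,-0.0027,0,0],[0,0.0045,-0.0055,0,0]]' >/dev/null;python3 f.py
```

```text
t 15.78 r 68.7 ang 43.6 Frad -3.4 Fresist 3.7 Fz 4.7 z 0.2488 gap 0.189 q6 -109.7
t 16.02 r 68.8 ang 37.3 Frad -3.2 Fresist 3.8 Fz 3.8 z 0.2488 gap 0.189 q6 -110.3
```

```bash
python3 -m inch '[[0,0.002,-0.0029,0,0],[0,0.0039,-0.006,0,0]]' >/dev/null;python3 f.py;  python3 -m inch '[[0,0.0017,-0.0031,0,0]]' >/dev/null;python3 f.py;python3 -m inch '[[0,0.0016,-0.0032,0,0]]' >/dev/null;python3 f.py
```

```text
t 16.27 r 68.8 ang 30.9 Frad -2.7 Fresist 4.6 Fz 4.6 z 0.2488 gap 0.192 q6 -110.8
t 16.4 r 68.9 ang 27.8 Frad -3.3 Fresist 3.6 Fz 5.2 z 0.2489 gap 0.191 q6 -111.1
t 16.52 r 68.9 ang 24.8 Frad -3.9 Fresist 3.7 Fz 4.1 z 0.2488 gap 0.189 q6 -111.4
```

```bash
python3 -m inch '[[0,0.0013,-0.0033,0,0]]' >/dev/null;python3 f.py; python3 -m inch '[[0,0.0012,-0.0034,0,0]]' >/dev/null;python3 f.py;python3 -m inch '[[0,0.001,-0.0034,0,0]]' >/dev/null;python3 f.py
```

```text
t 16.65 r 68.9 ang 21.8 Frad -2.1 Fresist 4.0 Fz 3.8 z 0.2489 gap 0.185 q6 -111.7
t 16.77 r 68.8 ang 18.8 Frad -1.7 Fresist 3.4 Fz 2.5 z 0.2489 gap 0.188 q6 -112.1
t 16.9 r 68.8 ang 15.9 Frad -1.8 Fresist 3.5 Fz 3.8 z 0.2489 gap 0.187 q6 -112.4
```

```bash
python3 -m inch '[[0,0.0009,-0.0035,0,0]]' >/dev/null;python3 f.py; python3 -m inch '[[0,0.0007,-0.0035,0,0]]' >/dev/null;python3 f.py;python3 -m inch '[[0,0.0006,-0.0035,0,0]]' >/dev/null;python3 f.py
```

```text
t 17.02 r 68.8 ang 13.0 Frad -0.9 Fresist 5.4 Fz 3.2 z 0.2489 gap 0.188 q6 -112.7
t 17.15 r 68.8 ang 10.2 Frad -0.6 Fresist 6.2 Fz 5.2 z 0.2489 gap 0.188 q6 -113.1
t 17.27 r 68.9 ang 7.5 Frad -0.8 Fresist 6.6 Fz 3.5 z 0.2489 gap 0.191 q6 -113.4
```

Run:
```python
from h import *
for c in ['scene']:
    im,d=optics.read_camera(c)
    for n in ['pad','lid']:
        for r in nets.landmark_of(n,c)[:1]: print(c,n,round(r['p'],2),w(c,r['location']).round(4))
a=im[180:270,215:315];save(cv2.resize(a,None,fx=6,fy=6,interpolation=2),'s7.png')
```

```text
scene pad 0.44 [0.5101 0.0287 0.1055]
scene lid 0.66 [0.512  0.0317 0.0877]
```

View pics/s7.png

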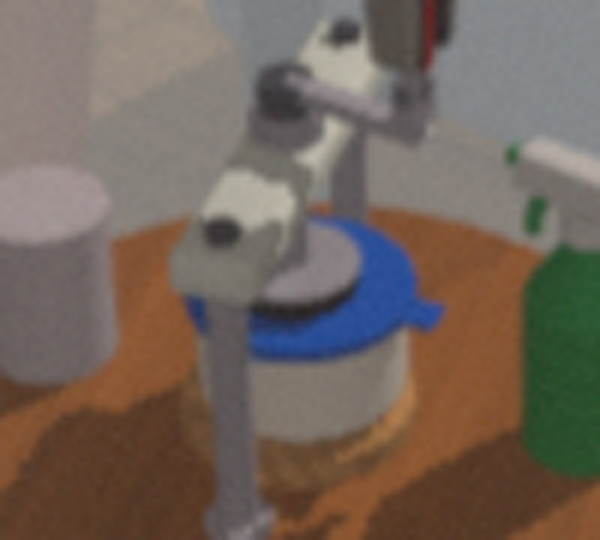

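The pad now sits on the lid, with its rim at (310,305) and no gap. Resistance rose from about 3.6 N to 6.6 N, so +3 N, which is firm, and I stop cranking. Next I'll release, go outside the handle with closed fingers and fold it inward.

```bash
python3 f.py; python3 -m inch '[[0.5,0,0,0,0],[0.5,0,0,0,0],[0.5,0,0,0,0],[0.5,0,0,0.03,0],[0.5,0,0,0.06,0]]'; python3 -m inch '[[0,0.02,0.003,0.002,-4],[0,0.04,0.006,0.002,-8],[0,0.04,0.006,0.002,-8],[0,0.04,0.006,0.002,-8]]'; python3 see.py w8.png
```

```text
t 17.43 r 68.9 ang 7.2 Frad -1.1 Fresist 5.4 Fz 3.0 z 0.2489 gap 0.189 q6 -113.4
clock: 18.05
eef_pos: [0.5808, 0.0335, 0.3091]
tool_rot: [[-0.967, -0.256, -0.001], [-0.256, 0.967, -0.0], [0.001, -0.0, -1.0]]
wrist_force: [0.4, 0.3, 0.2]
finger_gap: 0.499
grasp_force: 0.0
clock: 18.55
eef_pos: [0.6206, 0.0396, 0.3105]
tool_rot: [[-0.993, -0.12, -0.001], [-0.12, 0.993, -0.0], [0.001, -0.0, -1.0]]
wrist_force: [-0.3, 0.3, -1.1]
finger_gap: 0.087
grasp_force: 0.0
18.55 [0.62057987 0.03962638 0.31053739] [-0.3233761   0.26436779 -1.09875813]
hub 0.84 [0.5136 0.0257 0.2211] [282.  65.]
pivot 0.68 [0.5811 0.0355 0.2223] [284. 162.]
grip 0.76 [0.5787 0.0343 0.2571] [283. 165.]
[268 153  31  35 819] [282.81562882 170.41636142]
[0.57913076 0.03417272 0.2775406 ]
[[0.57197898 0.02710882 0.25986898]
 [0.58732713 0.04139822 0.27890291]]
((580.185791015625, 34.50159454345703), (16.120458602905273, 16.40508460998535), 78.43218994140625)
```

The handle is upright, with its top at (.580,.034), and the arm is at 7.4°. I'll push it in radially.

```bash
python3 -m inch '[[0,0,0,-0.042,0],[0,-0.01,-0.0013,-0.042,0],[0,-0.018,-0.0023,-0.042,0]]'; python3 -m inch '[[0,-0.0099,-0.0013,0,0],[0,-0.0198,-0.0026,0,0],[0,-0.0248,-0.0033,0,0]]'; python3 f.py
```

```text
clock: 19.12
eef_pos: [0.6025, 0.0374, 0.2701]
tool_rot: [[-0.993, -0.119, 0.001], [-0.119, 0.993, -0.0], [-0.001, -0.0, -1.0]]
wrist_force: [0.8, -0.1, 0.6]
finger_gap: 0.001
grasp_force: 0.0
clock: 19.5
eef_pos: [0.5783, 0.034, 0.2703]
tool_rot: [[-0.993, -0.119, 0.003], [-0.119, 0.993, -0.0], [-0.003, -0.001, -1.0]]
wrist_force: [2.0, -0.1, 1.3]
finger_gap: 0.004
grasp_force: 1.5
t 19.5 r 65.8 ang 7.4 Frad 2.0 Fresist -0.3 Fz 1.3 z 0.2703 gap 0.004 q6 -105.4
```

```bash
python3 -m inch '[[0,-0.009,-0.0012,0,0],[0,-0.0178,-0.0024,-0.002,0],[0,-0.0238,-0.0032,-0.014,0],[0,-0.0278,-0.0037,-0.025,0]]'; python3 f.py;  python3 -m inch '[[0,-0.002,-0.0003,-0.005,0],[0,-0.002,-0.0003,-0.007,0],[0,-0.002,-0.0003,-0.007,0]]'; python3 f.py
```

```text
clock: 20.0
eef_pos: [0.5492, 0.0304, 0.2427]
tool_rot: [[-0.993, -0.119, -0.002], [-0.119, 0.993, -0.0], [0.002, 0.0, -1.0]]
wrist_force: [-1.8, -0.4, 2.9]
finger_gap: 0.006
grasp_force: 1.6
t 20.0 r 36.5 ang 7.7 Frad -1.8 Fresist -0.1 Fz 2.9 z 0.2427 gap 0.006 q6 -106.2
clock: 20.38
eef_pos: [0.5483, 0.03, 0.2384]
tool_rot: [[-0.993, -0.119, -0.0], [-0.119, 0.993, -0.001], [0.0, -0.001, -1.0]]
wrist_force: [-5.5, -0.0, 11.9]
finger_gap: 0.004
grasp_force: 6.2
t 20.38 r 35.5 ang 7.3 Frad -5.5 Fresist 0.7 Fz 11.9 z 0.2384 gap 0.004 q6 -106.3
```

It's against the flat stop (12 N, tip at 230 mm). I'll lift away and check.

```bash
python3 -m inch '[[0,0,0,0.02,0],[0,0,0,0.07,0],[0,0.04,0.005,0.08,0],[0,0.08,0.02,0.08,0],[0,0.08,0.02,0.08,0]]'; python3 see.py w9.png
python3 - <<'E'
from h import *
c='scene';im,d=optics.read_camera(c)
for n in ['pad','lid','pot','grip','pivot','bottle','tin']:
    for r in nets.landmark_of(n,c)[:1]: print(c,n,round(r['p'],2),w(c,r['location']).round(4))
save(cv2.resize(im[150:280,190:360],None,fx=4.5,fy=4.5,interpolation=2),'s9.png')
E
```

```text
clock: 21.0
eef_pos: [0.6291, 0.0509, 0.3136]
tool_rot: [[-0.993, -0.12, -0.004], [-0.12, 0.993, 0.001], [0.004, 0.001, -1.0]]
wrist_force: [-0.9, -0.2, -1.7]
finger_gap: 0.004
grasp_force: 0.0
21.0 [0.62913595 0.05086099 0.31363945] [-0.87025538 -0.15378323 -1.65823787]
hub 0.73 [0.5134 0.0272 0.2193] [270.  52.]
pivot 0.73 [0.5804 0.0325 0.2176] [267. 147.]
grip 0.62 [0.5441 0.0269 0.2201] [265.  96.]
[ 257   70   24   61 1345] [268.32193309  99.48773234]
[0.54608797 0.03049601 0.23041183]
[[0.52812089 0.02260625 0.22725025]
 [0.56545081 0.03812384 0.2323556 ]]
((546.9644165039062, 30.254972457885742), (39.334171295166016, 14.60180950164795), 7.693285942077637)
scene pad 0.64 [0.5132 0.0271 0.1077]
scene lid 0.76 [0.5133 0.0304 0.0885]
scene pot 0.62 [0.5134 0.0278 0.0292]
scene grip 0.62 [0.5447 0.0309 0.225 ]
scene pivot 0.59 [0.5821 0.0338 0.2247]
scene bottle 0.65 [0.6276 0.1004 0.0193]
```

View pics/s9.png

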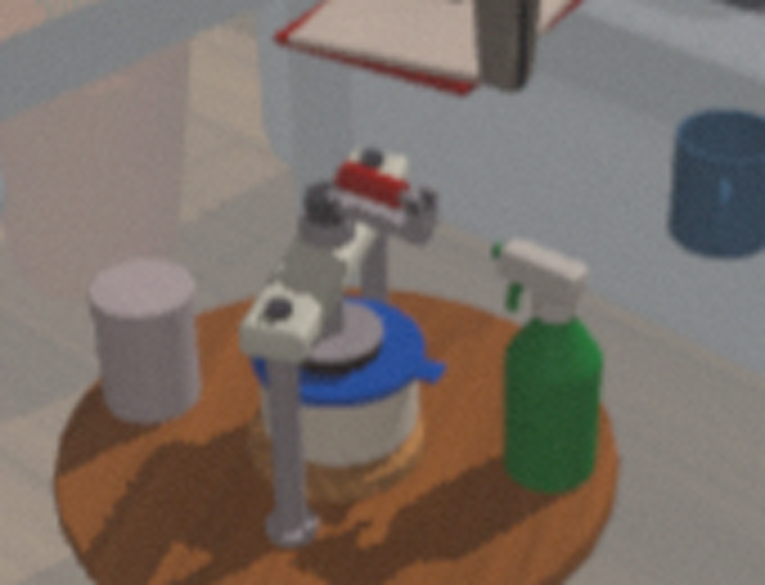

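The handle lies flat along the arm at (370,185) with the arm at 7.7°. The pad bears on the lid at (345,350), the bottle and tin haven't moved, and the gripper is clear, so I'm handing in.

```bash
python3 -c "
from cell import ctrl
print(ctrl.finish_job())"
```

```text
the job is handed in; nothing more can be done
None
```

The job is handed in: the pot is clamped at an estimated 30 N (the handle turned about 3 N heavier than when free), the red handle is folded flat again, and the gripper is clear; the rest looked undisturbed in the last picture.

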